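# Stack the spacers and the keyed collar on an antenna-rotator shaft

### The arm

A 7-joint arm with a two-finger parallel gripper is mounted at the origin on a cart in front of the work surface, level with it; the furniture and walls round the work are solid. World frame = base frame: x ahead of the robot, y to its left, z up, the work surface at z = 0. Lengths are in mm, angles in rad, forces in N, time in s.
With the tool pointing down it reaches from about 425 to 950 mm from the base axis. Payload 16.7 kg.
Tool frame: the origin (TCP) lies at the very end of the fingers, on their centre line; the grasp point (between the pads) lies 19 mm behind it; z points along the fingers, y is the line along which they close (so a half turn about z gives the same grasp; the last joint's range is limited). The gripper opens to 94 mm and grips with 3 to 60 N. Pads are 16 mm wide; open, the fingers measure 119 mm over their backs; the gripper's body (75 mm by 177 mm) begins 78 mm behind the grasp point.
Start: joints at [1.188, 0.426, 0.074, 1.606, -0.034, 1.111, -0.067], TCP at [156.352, -656.604, 205.467] pointing down, gripper open.
Joint ranges: [-2.85, 2.85], [-0.5, 2.14], [-1.23, 1.37], [0.21, 2.46], [-1.02, 4.16], [0.16, 2.05], [-2.73, 2.73]. Speed limits (rad/s): [1.89, 1.89, 2.39, 2.39, 3.01, 3.01, 3.01].

### API

Orientations are given as a unit quaternion [x, y, z, w].
In Python, from bench import bot gives the robot as it stands.
- The arm moves only by the tool arm_command, never from a script. Its argument "plan" is a list of rows, each a list of 3 entries, a list of its own where there are three numbers: the shift along the world's x, y, z in mm, then the turn about the world's z in degrees, then the finger opening in mm, from 0 to 94. In form: [[[dx, dy, dz], twist, fingers], ...]. A call has exactly 5 rows; each row is the pose to reach, as a shift and turn from the pose commanded when the call began; what a row does not reach only later rows make up. A row lasts 1/10 s, in which the tool goes at most 50 mm and 8.59 degrees, less where a joint would pass 70% of its speed; a pose out of reach is approached as far as the arm can. A call with a gripper value outside its range is refused whole. The fingers move at their own pace and stop on an object; the grip force is fixed at half the most. Time passes only in rows, so rows that repeat a pose let the fingers close, or fill a call up. It gives the time, the measured TCP pose, the force, the opening and the grip force at its end, in the units of the state.
- bot.get_state(): the state, without advancing time (a new reading comes with each control period).
- bot.camera(name): name is "scene" or "top" or "wrist"; returns (picture, depth): 384x512x3 uint8, red, green, blue; 384x512 float32, mm along the optical axis (not along the pixel's ray), 0 where there is no reading.
- bot.camera_info(name): a dict with "camera_matrix" (3x3 intrinsics, pixels), "R" (3x3) and "t" (3): a world point X has camera coordinates R X + t. Camera axes: x right, y down, z forward; pixel columns grow to the right and rows downward; lengths in mm; the calibration is good to about 2 mm. A picture is of the moment at which its call begins: read the wrist's pose just before it. camera_info takes no time and is no camera call; for the wrist camera it gives the pose at the moment of the call.
- bot.finish_job(): hands the job in; it is judged then, once.
Trained networks look in the newest picture that a camera, given by its name, has taken for a name from the list of things; names that differ only in an ending like _2 or _b are one class to them, and where a whole thing is asked for, a point or a joint stands for the part that bears it (a point fixed in the world has none). Each returns a list of dicts, best first, with "p" (0 to 1); they miss things now and then, are a little off and sometimes report something else, mostly with a low value. They report only what shows in the picture. A call takes as long as a camera call. They do not tell look-alikes from the thing itself.
- bot.look_for(camera, target): "box" ([left, top, width, height] in pixels, round what is visible of it).
The state is a dict: "t": time; "qpos": joint angles; "qvel": joint speeds; "effort": joint torques, N m; "eef_pos": TCP position; "ee_rot": TCP orientation; "contact_force": force on the tool from outside, world axes, zero at the start; "moment": the same for the moment, N m; "grip_width": finger opening in mm; "finger_force": force on a finger pad.
Only numpy, scipy, OpenCV 4.12 (cv2) and the standard library are available. Lean on these libraries where they do the work, as an engineer would, in place of code of your own. Each camera call takes 0.05 s, during which the arm holds its last target. There are 200 camera calls.

### The job

Build up the output shaft of the antenna rotator: lower the wide-bored aluminium spacer over the shaft until it is fully down on the flange, then the brass spacer fully down on the aluminium one, and last the dark keyed collar. Feel for the keys with the collar, turning it to and fro under light pressure until its two keyways drop over the shaft's keys, and bring it fully down on the brass spacer. The shaft rides on a soft preload spring: keep every push and twist light, never let a part fall down it from above or ram it down against its stop, and leave the dust cap and the plug where they lie.

Things in the scene. Friction and masses are not known exactly. Their poses are not given: they have to be found in the camera images.
- rotator: Grey cast housing of an antenna rotator, fixed to the bench, about 135 mm over its feet, top 50 mm above its underside. Origin: centre of the underside; z up: the shaft stands on this axis. Its -x side carries the cable socket (reaching 73 mm from the axis, up to 39 mm high) and a red parking mark on top
- shaft: Upright stepped steel shaft; origin: centre of the upper face of its 44 mm flange, 64 mm above the rotator's origin. Above it: 30 mm diameter to 12 mm, 24 mm to 24 mm, 18 mm pilot to its end at 49 mm; edges chamfered. It turns only stiffly (0.15 N m); light rubbing does not turn it. It gives up to 6 mm down on a spring (4 N to start, 13 N at the stop, then rigid) and returns; over 40 N is too much
- key_tops (a point): Point on the shaft's axis at the height of the upper ends of its two opposite brass keys, 38 mm above the flange. The keys are 6 mm wide, 23 mm over both, and stand on the pilot from 24 to 38 mm. Their angle is NOT measured (this frame does not show it): the line through both keys lies anywhere within 0.75 rad (43 degrees) either side of the rotator's x axis, to be found by feel
- wide_spacer_mid (a point): Plain aluminium spacer ring, outside 48 mm, bore 32 mm, 14 mm high, lying flat; the point is its centre half-way up, z axis along the bore. It fits the 30 mm step and sits on the flange
- mid_spacer_mid (a point): Plain golden brass spacer ring, outside 42 mm, bore 26 mm, 12 mm high, lying flat; the point is its centre half-way up, z axis along the bore. It fits the 24 mm step and sits on the aluminium spacer, 14 mm above the flange
- keyed_collar_mid (a point): Dark steel collar, outside 42 mm with two flats 34 mm apart at its +y and -y (grip there), 14 mm high, bore 20 mm with two keyways 8 mm wide at its +x and -x (26.4 mm over both); point: its centre half-way up. It rests on the key tops until the keyways match the keys within about 0.08 rad (half turn equal), then goes 12 mm down onto the brass spacer, its underside 26 mm above the flange
- dust_cap: Loose grey dust cap, 30 mm diameter, 14 mm high, origin under its centre; leave alone
- plug: Loose connector plug, 26x31x39 mm, upright, origin under its centre; leave alone
Things that resemble listed ones, but are neither listed nor needed, are in the scene too. Leave any turquoise look-alike of the part that bears keyed_collar_mid alone.

How it is judged (in metres and radians):
On the way, in this order (a step that is already met when the one before it is completed fails the run):
1. the wide aluminium spacer is fully down on the shaft's flange (horizontal distance between wide_spacer_mid and shaft below 0.003 m and z of wide_spacer_mid in the frame of shaft below 0.0085 m), for 0.2 s.
2. the brass spacer is fully down on the aluminium one (horizontal distance between mid_spacer_mid and shaft below 0.003 m and z of mid_spacer_mid in the frame of shaft below 0.0215 m), for 0.2 s.
3. the keyed collar has dropped over the keys and is fully down on the brass spacer (horizontal distance between keyed_collar_mid and shaft below 0.003 m and z of keyed_collar_mid in the frame of shaft below 0.035 m), for 0.2 s.
At the end, for the whole second after the job is handed in: All three parts are on the shaft, centred within 3 mm and each down to within 1.5 mm (collar 2 mm) of its seat: aluminium spacer on the flange, brass spacer on it, keyed collar over the keys on the brass spacer; the shaft has sprung back up (within 1.5 mm) and everything is at rest (all of step 1 and all of step 2 and all of step 3 and z of shaft in the frame of rotator above 0.0625 m and linear speed of keyed_collar below 0.02 m/s); the robot touches nothing.
It fails at once if the shaft is pressed, twisted or struck with more than 40 N (contact force between shaft and anything else above 40 N).
It fails at once if a part falls freely down the shaft (faster than 0.55 m/s, a fall of some 15 mm) ((horizontal distance between wide_spacer_mid and shaft below 0.012 m and z of wide_spacer_mid in the frame of shaft below 0.06 m and linear speed of wide_spacer above 0.55 m/s) or (horizontal distance between mid_spacer_mid and shaft below 0.012 m and z of mid_spacer_mid in the frame of shaft below 0.06 m and linear speed of mid_spacer above 0.55 m/s) or (horizontal distance between keyed_collar_mid and shaft below 0.012 m and z of keyed_collar_mid in the frame of shaft below 0.06 m and linear speed of keyed_collar above 0.55 m/s)).
It fails at once if the dust cap is moved by more than 20 mm (distance of dust_cap from where it was at the start of the episode above 0.02 m).
It fails at once if the plug is moved by more than 20 mm (distance of plug from where it was at the start of the episode above 0.02 m).
It also fails if it takes over 72 s, if anything falls off the work surface, if the arm or the gripper's body presses on something with over 40 N, if the wrist force passes 120 N, or if a joint passes its speed limit or range.

## Working session

There is one attempt and no reset: what is moved stays moved. The work goes in short steps, Python scripts to look and compute and a tool call to move; the robot and the scene stay as the last step left them, time stands still between calls to the robot, and variables do not carry over. Pictures are saved under pics/ and viewed, at most 10 in all, crops included, and the job is handed in when it is done.

Besides the shell and the picture viewer there is one more tool, called after "Emit:" as name([rows], argument=value, ...), one row to a line, values as JSON. arm_command: Moves the arm, as the interface text tells. Its arguments: {"type":"object","properties":{"plan":{"type":"array"}},"required":["plan"]}

```bash
mkdir -p pics; ls
cat > h.py <<'E'
from bench import bot
import numpy as np, cv2
def snap(name,fn):
    info=bot.camera_info(name); im,d=bot.camera(name)
    cv2.imwrite('pics/'+fn+'.png',im[:,:,::-1]); np.savez('pics/'+fn,im=im,d=d,**{k:np.array(v) for k,v in info.items()}); return im,d,info
def px2w(info,u,v,z):
    K=np.array(info['camera_matrix']);R=np.array(info['R']);t=np.array(info['t'])
    P=(np.linalg.inv(K)@np.array([u,v,1.]))*z
    return R.T@(P-t)
def cloud(d,info):
    K=np.array(info['camera_matrix']);R=np.array(info['R']);t=np.array(info['t'])
    v,u=np.mgrid[:d.shape[0],:d.shape[1]]
    P=np.stack([(u-K[0,2])/K[0,0]*d,(v-K[1,2])/K[1,1]*d,d],-1)
    return (P-t)@R
E
python3 - <<'E'
from h import *
for c in ('scene','top'):
    im,d,info=snap(c,c+'0')
    C=cloud(d,info)
    for n in ['rotator','shaft','wide_spacer_mid','mid_spacer_mid','keyed_collar_mid','dust_cap','plug']:
        for r in bot.look_for(c,n)[:3]:
            l,t,w,h=r['box']; u,v=int(l+w/2),int(t+h/2)
            print(c,n,round(r['p'],2),np.round(r['box']),np.round(C[min(v,383),min(u,511)]))
s=bot.get_state();print(s['t'],s['eef_pos'],s['ee_rot'],s['contact_force'])
a=cv2.imread('pics/scene0.png');b=cv2.imread('pics/top0.png')
E
```

```text
pics
scene rotator 0.59 [235. 272.  68.  66.] [485.  -2.  51.]
scene shaft 0.86 [250. 274.  28.  29.] [495. -11.  91.]
scene wide_spacer_mid 0.57 [266. 146.  20.  20.] [ 476. -399.    4.]
scene mid_spacer_mid 0.53 [265. 200.  23.  20.] [ 473. -243.    3.]
scene keyed_collar_mid 0.8 [252. 239.  17.  20.] [ 504. -147.    2.]
scene keyed_collar_mid 0.56 [231. 171.  17.  17.] [ 556. -325.    4.]
scene dust_cap 0.56 [210. 219.  13.  15.] [ 595. -188.   16.]
scene plug 0.57 [237. 140.  10.  13.] [ 553. -411.   22.]
top rotator 0.63 [153. 183.  46.  48.] [485. -38.  63.]
top shaft 0.49 [156. 194.  21.  21.] [487. -24. 112.]
top wide_spacer_mid 0.63 [307. 208.  14.  18.] [ 475. -397.   -2.]
top keyed_collar_mid 0.53 [274. 178.  16.  14.] [ 555. -307.   15.]
top keyed_collar_mid 0.16 [158. 195.  21.  18.] [490. -28. 108.]
top plug 0.43 [320. 186.   9.   4.] [ 549. -417.   27.]
0.8 [ 156.35371324 -656.62709477  205.49207099] [9.93180478e-01 1.16587044e-01 1.90405089e-05 6.34237854e-07] [ 0.24241254  0.20213352 -0.24994965]
```

Run:
```python
import cv2,numpy as np
a=cv2.imread('pics/scene0.png')[120:360,180:330];b=cv2.imread('pics/top0.png')[150:260,130:360]
a=cv2.resize(a,None,fx=2.5,fy=2.5,interpolation=cv2.INTER_CUBIC)
b=cv2.resize(b,(420,201),interpolation=cv2.INTER_CUBIC)
o=np.zeros((600,800,3),np.uint8);o[:,:375]=a;o[:201,378:798]=b;cv2.imwrite('pics/v1.png',o)
```

```text
(no output)
```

View pics/v1.png

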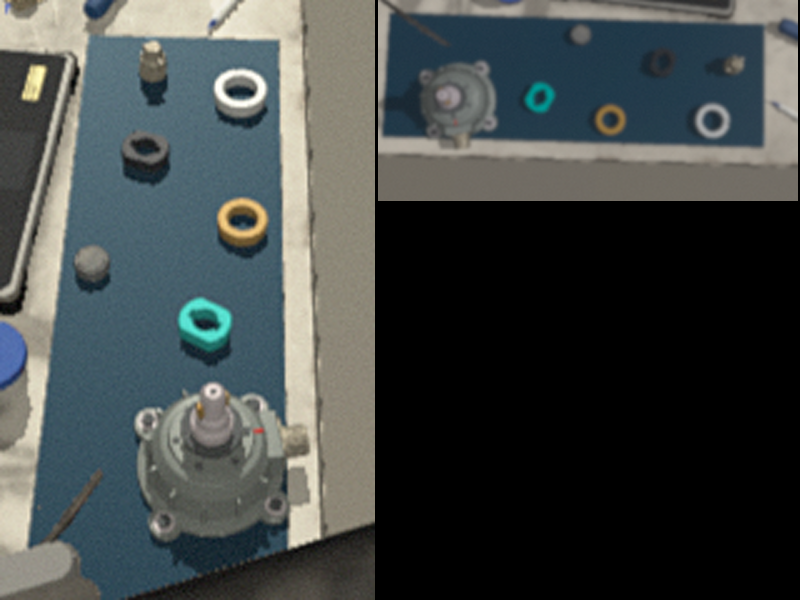

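Run:
```python
from h import *
for c in ('scene','top'):
    f=np.load('pics/'+c+'0.npz');C=cloud(f['d'],f)
    for n,x,y,lo,hi in [('wide',476,-399,8,20),('mid',473,-243,7,20),('collar',556,-325,8,20),('cap',595,-188,8,22),('plug',553,-411,10,50),('shafttop',495,-15,98,125),('house',495,-15,40,56),('turq',504,-147,8,20)]:
        m=(np.hypot(C[...,0]-x,C[...,1]-y)<(45 if n!='house' else 80))&(C[...,2]>lo)&(C[...,2]<hi)
        p=C[m]
        if len(p)<5: print(c,n,len(p));continue
        (cx,cy),r=cv2.minEnclosingCircle(p[:,:2].astype(np.float32))
        print(c,n,len(p),np.round([cx,cy,r],1),'med z',np.round(np.median(p[:,2]),1),'max',p[:,2].max().round(1), 'rng',p.min(0).round(),p.max(0).round())
```

```text
scene wide 203 [ 477.  -390.5   26.5] med z 14.8 max 19.3 rng [ 453. -416.    8.] [ 499. -365.   19.]
scene mid 205 [ 464.3 -250.7   33.4] med z 12.6 max 17.3 rng [ 452. -283.    7.] [ 492. -218.   17.]
scene collar 191 [ 558.  -316.6   21.9] med z 14.8 max 20.0 rng [ 540. -337.    8.] [ 579. -296.   20.]
scene cap 146 [ 595.3 -194.4   15.5] med z 14.1 max 17.8 rng [ 582. -208.    8.] [ 611. -180.   18.]
scene plug 121 [ 557.2 -418.1   14.7] med z 25.9 max 39.6 rng [ 545. -430.   10.] [ 568. -406.   40.]
scene shafttop 127 [494.1 -19.1  11.8] med z 111.0 max 117.3 rng [483. -27.  98.] [505. -10. 117.]
scene house 1095 [493.3 -20.8  49.9] med z 47.8 max 55.8 rng [444. -57.  40.] [537.  22.  56.]
scene turq 249 [ 502.5 -137.4   21.6] med z 15.1 max 19.9 rng [ 482. -158.    8.] [ 522. -116.   20.]
top wide 153 [ 475.1 -390.8   24.1] med z 15.0 max 19.1 rng [ 453. -413.    8.] [ 499. -367.   19.]
top mid 123 [ 472.4 -241.9   21.4] med z 12.8 max 16.7 rng [ 452. -262.    7.] [ 492. -222.   17.]
top collar 128 [ 558.4 -317.5   21. ] med z 14.7 max 19.5 rng [ 539. -337.   10.] [ 577. -299.   20.]
top cap 94 [ 595.7 -195.4   14.7] med z 14.2 max 17.7 rng [ 581. -210.    8.] [ 609. -183.   18.]
top plug 80 [ 555.6 -421.2   15. ] med z 28.3 max 38.9 rng [ 545. -433.   13.] [ 568. -409.   39.]
top shafttop 54 [494.5 -21.8  10.6] med z 111.8 max 117.3 rng [485. -29.  99.] [504. -11. 117.]
top house 582 [488.6 -21.6  46.9] med z 47.5 max 55.5 rng [443. -61.  40.] [535.  20.  56.]
top turq 133 [ 501.1 -139.4   20.8] med z 15.0 max 18.5 rng [ 481. -160.    9.] [ 521. -120.   18.]
```

Emit:
arm_command([
  [[50, 0, 0], 0, 94],
  [[100, 20, 0], 0, 94],
  [[150, 60, 0], 0, 94],
  [[190, 100, 0], 0, 94],
  [[220, 140, 0], 0, 94],
])

```text
t: 1.3
eef_pos: [362.7, -533.5, 205.3]
ee_rot: [0.993, 0.117, 0.0, -0.0]
contact_force: [0.6, 0.2, -0.5]
grip_width: 93.7
finger_force: 0.0
```

Emit:
arm_command([
  [[30, 35, -15], 0, 94],
  [[60, 70, -30], 0, 94],
  [[90, 105, -40], 0, 94],
  [[99, 126, -45], 0, 94],
  [[99, 126, -45], 0, 94],
])

```text
t: 1.8
eef_pos: [462.1, -404.9, 159.7]
ee_rot: [0.993, 0.119, 0.0, -0.001]
contact_force: [-0.0, 0.2, 0.0]
grip_width: 93.9
finger_force: 0.0
```

Run:
```python
from h import *
s=bot.get_state();print(s['eef_pos'],s['ee_rot'])
im,d,info=snap('wrist','w1')
print(info)
C=cloud(d,info)
m=(np.hypot(C[...,0]-475,C[...,1]+391)<40)&(C[...,2]>9)&(C[...,2]<18)
p=C[m];print(len(p),cv2.minEnclosingCircle(p[:,:2].astype(np.float32)),np.median(p[:,2]),p.min(0),p.max(0))
s=bot.get_state();print(s['t'],s['eef_pos'])
```

```text
[ 462.1050674  -404.90934681  159.72886023] [ 9.92859244e-01  1.19287743e-01  2.34576559e-05 -9.76974440e-04]
{'camera_matrix': array([[274.36990883,   0.        , 251.41450997],
       [  0.        , 274.36990883, 192.27874623],
       [  0.        ,   0.        ,   1.        ]]), 'R': array([[ 0.23704337, -0.97149621, -0.00235892],
       [-0.94234309, -0.2305191 ,  0.2425911 ],
       [-0.2362201 , -0.0552817 , -0.97012576]]), 't': array([-500.81439901,  328.54151099,  433.55900761])}
718 ((475.0045166015625, -389.1360168457031), 24.110525131225586) 16.645474248765417 [ 451.37178099 -412.89347564    9.2421286 ] [ 499.05815269 -365.15133547   17.99771971]
1.85 [ 460.81418276 -407.36688545  160.2839181 ]
```

View pics/w1.png

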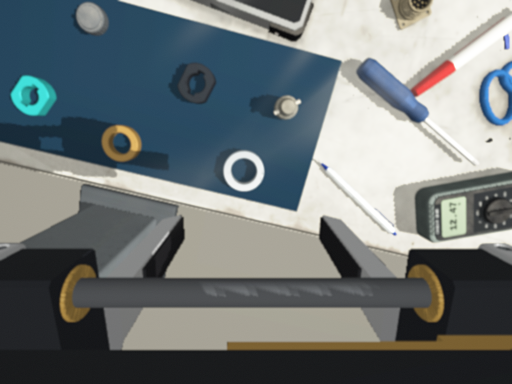

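Emit:
arm_command([
  [[7, 8, -45], 0, 94],
  [[14, 17, -90], 0, 94],
  [[14, 17, -130], 0, 94],
  [[14, 17, -150], 0, 94],
  [[14, 17, -157], 0, 94],
])

```text
t: 2.35
eef_pos: [472.0, -392.4, 1.9]
ee_rot: [0.993, 0.116, -0.002, -0.001]
contact_force: [-26.3, 23.3, 86.4]
grip_width: 94.2
finger_force: 43.4
```

Emit:
arm_command([
  [[0, 0, 0], 0, 40],
  [[0, 0, 0], 0, 40],
  [[0, 0, 0], 0, 40],
  [[0, 0, 0], 0, 40],
  [[0, 0, 0], 0, 40],
])

```text
t: 2.85
eef_pos: [474.1, -392.2, 3.9]
ee_rot: [0.993, 0.117, 0.0, 0.0]
contact_force: [-0.1, 0.3, -0.2]
grip_width: 57.3
finger_force: 0.0
```

Emit:
arm_command([
  [[0, 0, 0], 0, 40],
  [[0, 0, 0], 0, 40],
  [[0, 0, 0], 0, 40],
  [[0, 0, 0], 0, 40],
  [[0, 0, 0], 0, 40],
])

```text
t: 3.35
eef_pos: [474.0, -392.0, 3.6]
ee_rot: [0.993, 0.117, 0.0, 0.0]
contact_force: [-0.9, -0.2, 5.8]
grip_width: 46.9
finger_force: 30.0
```

Emit:
arm_command([
  [[0, 0, 10], 0, 40],
  [[0, 0, 30], 0, 40],
  [[0, 0, 60], 0, 40],
  [[0, 0, 100], 0, 40],
  [[0, 0, 145], 0, 40],
])

```text
t: 3.85
eef_pos: [473.3, -391.4, 149.7]
ee_rot: [0.993, 0.117, -0.001, -0.001]
contact_force: [-0.9, -0.4, 0.2]
grip_width: 47.1
finger_force: 30.0
```

Emit:
arm_command([
  [[-4, 30, 4], 0, 40],
  [[-8, 70, 8], 0, 40],
  [[-12, 110, 12], 0, 40],
  [[-16, 150, 15], 0, 40],
  [[-20, 190, 15], 0, 40],
])

```text
t: 4.35
eef_pos: [453.7, -200.4, 164.4]
ee_rot: [0.993, 0.117, 0.0, 0.0]
contact_force: [1.2, 0.3, -0.0]
grip_width: 47.1
finger_force: 30.0
```

Emit:
arm_command([
  [[-5, 40, 0], 0, 40],
  [[-10, 80, 0], 0, 40],
  [[-15, 120, 0], 0, 40],
  [[-20, 160, 0], 0, 40],
  [[-20, 180, 0], 0, 40],
])

```text
t: 4.85
eef_pos: [433.2, -19.0, 164.1]
ee_rot: [0.993, 0.118, 0.0, 0.0]
contact_force: [0.3, -0.8, -0.2]
grip_width: 47.2
finger_force: 30.0
```

```bash
cat > shaft.py <<'E'
from h import *
import sys
s=bot.get_state();print(s['t'],np.round(s['eef_pos'],1),s['ee_rot'].round(4) if hasattr(s['ee_rot'],'round') else s['ee_rot'],s['contact_force'])
im,d,info=snap('wrist',sys.argv[1])
C=cloud(d,info)
for lo,hi in [(90,101),(104,116),(78,86.5),(66,74),(60,66)]:
    m=(np.hypot(C[...,0]-494.5,C[...,1]+20)<30)&(C[...,2]>lo)&(C[...,2]<hi); p=C[m]
    if len(p)>4: print(lo,hi,len(p),cv2.minEnclosingCircle(p[:,:2].astype(np.float32)),np.median(p[:,2]),p[:,:2].mean(0))
s=bot.get_state();print(s['t'],np.round(s['eef_pos'],1))
E
python3 shaft.py w2
```

```text
4.85 [433.2 -19.  164.1] [9.93e-01 1.18e-01 3.00e-04 0.00e+00] [ 0.33073349 -0.82944011 -0.20716661]
90 101 50 ((494.75128173828125, -16.46332550048828), 11.125024795532227) 90.64184442831778 [494.6428988  -11.39077476]
104 116 339 ((495.043212890625, -18.682552337646484), 11.460413932800293) 113.53572037723221 [494.7861397 -17.5040984]
78 86.5 89 ((494.5186462402344, -17.59061622619629), 14.325031280517578) 78.58266458749915 [497.10947464 -13.73362599]
66 74 696 ((494.49609375, -17.885129928588867), 21.934404373168945) 66.96739422258568 [495.07129761 -17.14058807]
60 66 87 ((494.298583984375, -18.14919662475586), 22.03707504272461) 65.81713910198175 [496.11073934 -17.37780086]
4.9 [433.7 -17.2 164.2]
```

View pics/w2.png

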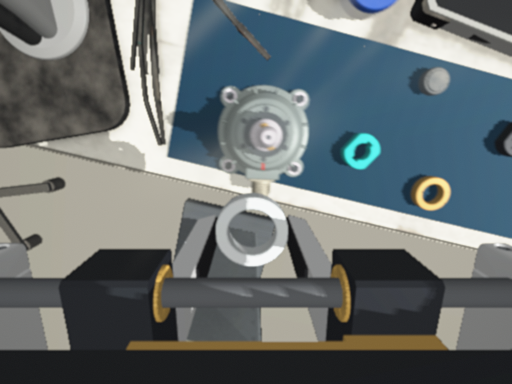

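Run:
```python
from h import *
f=np.load('pics/w2.npz');C=cloud(f['d'],f);im=f['im'].astype(int)
m=(np.hypot(C[...,0]-433,C[...,1]+18)<32)&(C[...,2]>155)&(C[...,2]<185)&(im.min(-1)>140)
v,u=np.where(m);p=C[m];print(len(p),u.min(),u.max(),v.min(),v.max(),np.percentile(p[:,2],[5,50,95]))
print(cv2.minEnclosingCircle(p[:,:2].astype(np.float32)))
# bore: dark inside; ellipse fit contours
mm=m.astype(np.uint8);cs,h=cv2.findContours(mm,cv2.RETR_CCOMP,cv2.CHAIN_APPROX_NONE)
for c in cs:
    if len(c)>40:
        e=cv2.fitEllipse(c);print(e); print(px2w(f,*e[0],np.median(f['d'][m])))
```

```text
2521 204 301 193 265 [171.36878941 177.17852891 178.4295179 ]
((440.6939697265625, -16.169347763061523), 30.423330307006836)
((251.84481811523438, 230.2303466796875), (69.96239471435547, 72.29515075683594), 58.12077331542969)
[436.45454838 -16.75216047 176.9985403 ]
((251.77362060546875, 230.9605712890625), (44.71791076660156, 49.7303352355957), 103.52799987792969)
[435.99577628 -16.81522006 177.11359442]
```

Emit:
arm_command([
  [[25, 0, 0], 0, 40],
  [[50, 0, 0], 0, 40],
  [[58, 0, 0], 0, 40],
  [[58, 0, 0], 0, 40],
  [[58, 0, 0], 0, 40],
])

```text
t: 5.4
eef_pos: [491.0, -22.1, 163.3]
ee_rot: [0.993, 0.117, -0.0, -0.0]
contact_force: [-0.7, 0.1, -0.7]
grip_width: 47.0
finger_force: 30.0
```

```bash
python3 shaft.py w3
python3 - <<'E'
from h import *
f=np.load('pics/w3.npz');C=cloud(f['d'],f);im=f['im'].astype(int)
m=(np.hypot(C[...,0]-494,C[...,1]+18)<29)&(C[...,2]>172)&(C[...,2]<185)&(im.min(-1)>140)
cs,h=cv2.findContours(m.astype(np.uint8),cv2.RETR_CCOMP,cv2.CHAIN_APPROX_NONE)
for c in cs:
    if len(c)>40:
        e=cv2.fitEllipse(c);print(e); print(px2w(f,*e[0],np.median(f['d'][m])))
cv2.imwrite('pics/w3c.png',cv2.resize(f['im'][120:300,130:380,::-1],None,fx=3,fy=3))
E
```

```text
5.4 [491.  -22.1 163.3] [ 9.932e-01  1.165e-01 -4.000e-04 -0.000e+00] [-0.69445193  0.14304844 -0.69695872]
90 101 78 ((497.42364501953125, -16.889739990234375), 10.0777006149292) 92.05988522479022 [502.09667836 -16.84213408]
104 116 63 ((495.250244140625, -18.51202392578125), 11.549464225769043) 107.80543255163789 [498.35215085 -16.26782709]
78 86.5 95 ((496.9205322265625, -17.641645431518555), 13.722389221191406) 79.1243715001563 [502.64050263 -15.97213532]
66 74 464 ((495.38330078125, -17.75267791748047), 21.833343505859375) 67.03284035314066 [503.79748609 -15.65591855]
60 66 55 ((494.740478515625, -17.80936622619629), 21.92870330810547) 65.55832495709625 [506.78049478 -14.47730149]
5.45 [490.9 -22.1 163.4]
((251.5350341796875, 230.82545471191406), (69.18632507324219, 71.6474838256836), 90.22176361083984)
[494.06733951 -19.69606604 176.76063813]
((251.36561584472656, 231.45631408691406), (45.22791290283203, 50.140892028808594), 87.45868682861328)
[493.65579611 -19.68112701 176.86039653]
```

View pics/w3c.png

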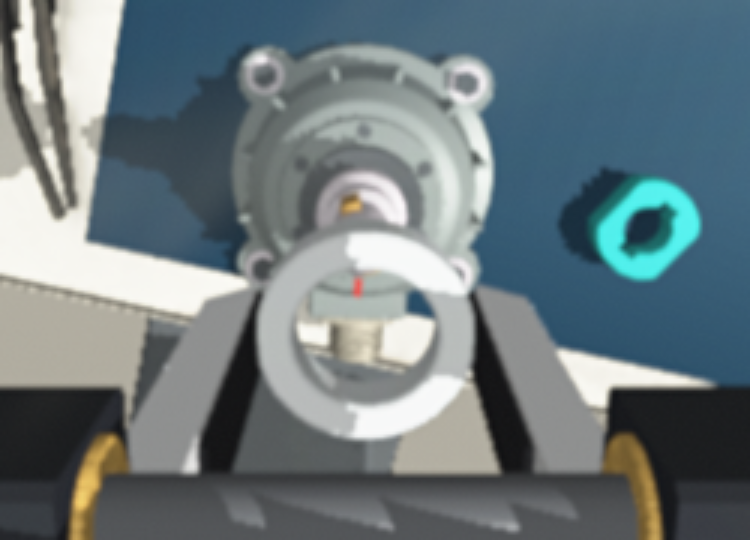

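Emit:
arm_command([
  [[1.2, 1.8, -10], 0, 40],
  [[1.2, 1.8, -25], 0, 40],
  [[1.2, 1.8, -40], 0, 40],
  [[1.2, 1.8, -45], 0, 40],
  [[1.2, 1.8, -45], 0, 40],
])

```text
t: 5.95
eef_pos: [492.3, -20.1, 117.7]
ee_rot: [0.993, 0.117, -0.001, -0.0]
contact_force: [-0.6, 1.2, -0.3]
grip_width: 46.9
finger_force: 30.0
```

```bash
python3 shaft.py w4
python3 - <<'E'
from h import *
f=np.load('pics/w4.npz');C=cloud(f['d'],f);im=f['im'].astype(int)
m=(np.hypot(C[...,0]-494,C[...,1]+18)<29)&(C[...,2]>127)&(C[...,2]<140)&(im.min(-1)>140)
cs,h=cv2.findContours(m.astype(np.uint8),cv2.RETR_CCOMP,cv2.CHAIN_APPROX_NONE)
for c in cs:
    if len(c)>40:
        e=cv2.fitEllipse(c);print(e); print(px2w(f,*e[0],np.median(f['d'][m])))
for n in ('w2','w3','w4'):
    f=np.load('pics/%s.npz'%n);C=cloud(f['d'],f);hsv=cv2.cvtColor(f['im'],cv2.COLOR_RGB2HSV)
    m=(np.hypot(C[...,0]-495,C[...,1]+18)<14)&(C[...,2]>84)&(C[...,2]<125)&(hsv[...,1]>90)
    p=C[m];print(n,len(p),p.mean(0) if len(p) else '',p[p[:,2]>98].mean(0))
E
```

```text
5.95 [492.3 -20.1 117.7] [ 9.932e-01  1.166e-01 -8.000e-04 -1.000e-04] [-0.59548724  1.1940694  -0.33803101]
90 101 13 ((492.1444091796875, -18.363094329833984), 10.195804595947266) 90.65532264505981 [493.59747737 -18.89038353]
104 116 415 ((493.8002014160156, -18.726774215698242), 10.204952239990234) 113.81763947962516 [496.2261715  -17.55915997]
78 86.5 5 ((507.1118469238281, -13.568229675292969), 4.971595287322998) 78.12130066580796 [507.55828384 -14.4831879 ]
66 74 526 ((494.7823181152344, -17.938230514526367), 21.890581130981445) 67.01695220621039 [504.77027708 -15.2064832 ]
60 66 86 ((494.5711669921875, -18.021360397338867), 22.15339469909668) 65.42863716637206 [507.65856401 -16.34400719]
6.0 [492.8 -20.1 118.4]
((251.36119079589844, 230.95321655273438), (68.97808837890625, 72.03269958496094), 86.12689208984375)
[495.33854664 -17.59040554 131.1576239 ]
((251.3358612060547, 231.40188598632812), (45.06463623046875, 49.884376525878906), 91.74600982666016)
[495.06020919 -17.63991918 131.22871546]
w2 6 [503.63208747 -11.3348532  101.7469499 ] [503.56938426 -11.41683067 104.34318367]
w3 28 [504.00495791 -12.58673357 102.49884157] [503.89860319 -12.61976441 103.55901258]
w4 2 [485.6807867  -19.22611205 111.07283931] [485.6807867  -19.22611205 111.07283931]
```

Emit:
arm_command([
  [[-0.4, -0.4, -10], 0, 40],
  [[-0.4, -0.4, -20], 0, 40],
  [[-0.4, -0.4, -30], 0, 40],
  [[-0.4, -0.4, -35], 0, 40],
  [[-0.4, -0.4, -36], 0, 40],
])

```text
t: 6.5
eef_pos: [492.3, -20.5, 81.6]
ee_rot: [0.993, 0.117, -0.001, -0.0]
contact_force: [-0.0, 0.3, -0.9]
grip_width: 47.1
finger_force: 30.0
```

Emit:
arm_command([
  [[0, 0, -1], 0, 40],
  [[0, 0, -2], 0, 40],
  [[0, 0, -3], 0, 40],
  [[0, 0, -4], 0, 40],
  [[0, 0, -5], 0, 40],
])

```text
t: 7.0
eef_pos: [492.8, -20.5, 77.5]
ee_rot: [0.993, 0.117, 0.0, -0.0]
contact_force: [0.6, -0.8, -0.4]
grip_width: 46.8
finger_force: 30.0
```

Emit:
arm_command([
  [[0, 0, -2], 0, 40],
  [[0, 0, -4], 0, 40],
  [[0, 0, -6], 0, 40],
  [[0, 0, -7], 0, 40],
  [[0, 0, -8], 0, 40],
])

```text
t: 7.5
eef_pos: [492.7, -20.5, 69.3]
ee_rot: [0.993, 0.117, -0.0, -0.0]
contact_force: [1.3, 0.3, -1.1]
grip_width: 47.0
finger_force: 30.0
```

Emit:
arm_command([
  [[0, 0, -0.5], 0, 40],
  [[0, 0, -1], 0, 40],
  [[0, 0, -1.5], 0, 40],
  [[0, 0, -1.5], 0, 40],
  [[0, 0, -1.5], 0, 40],
])

```text
t: 8.0
eef_pos: [492.8, -20.5, 68.0]
ee_rot: [0.993, 0.117, 0.0, -0.0]
contact_force: [-0.7, 0.1, -0.8]
grip_width: 46.8
finger_force: 30.0
```

Near seat; feel for contact.

Emit:
arm_command([
  [[0, 0, -0.5], 0, 40],
  [[0, 0, -1], 0, 40],
  [[0, 0, -1], 0, 40],
  [[0, 0, -1], 0, 40],
  [[0, 0, -1], 0, 40],
])

```text
t: 8.5
eef_pos: [492.8, -20.5, 67.1]
ee_rot: [0.993, 0.117, 0.0, 0.0]
contact_force: [-0.4, 0.1, 5.2]
grip_width: 46.6
finger_force: 30.0
```

Emit:
arm_command([
  [[0, 0, -0.5], 0, 40],
  [[0, 0, -1], 0, 40],
  [[0, 0, -1], 0, 40],
  [[0, 0, -1], 0, 40],
  [[0, 0, -1], 0, 40],
])

```text
t: 9.0
eef_pos: [492.8, -20.5, 66.2]
ee_rot: [0.993, 0.117, 0.0, 0.0]
contact_force: [-2.6, 0.7, 6.4]
grip_width: 47.0
finger_force: 30.0
```

Emit:
arm_command([
  [[0, 0, 0.8], 0, 40],
  [[0, 0, 0.8], 0, 60],
  [[0, 0, 0.8], 0, 70],
  [[0, 0, 0.8], 0, 70],
  [[0, 0, 0.8], 0, 70],
])

```text
t: 9.5
eef_pos: [492.7, -20.5, 66.7]
ee_rot: [0.993, 0.117, -0.0, -0.0]
contact_force: [0.3, -0.1, -0.2]
grip_width: 70.0
finger_force: 0.0
```

Emit:
arm_command([
  [[0, 0, 10], 0, 70],
  [[0, 0, 25], 0, 70],
  [[0, 0, 50], 0, 70],
  [[0, 0, 75], 0, 70],
  [[0, 0, 78], 0, 70],
])

```text
t: 10.0
eef_pos: [494.3, -20.4, 148.0]
ee_rot: [0.993, 0.117, 0.002, 0.0]
contact_force: [-0.8, 0.0, 0.0]
grip_width: 70.0
finger_force: 0.0
```

Run:
```python
from h import *
s=bot.get_state();print(s['t'],np.round(s['eef_pos'],1),s['grip_width'])
im,d,info=snap('wrist','w5');C=cloud(d,info)
for lo,hi in [(76,86),(104,118)]:
    m=(np.hypot(C[...,0]-494.5,C[...,1]+18)<30)&(C[...,2]>lo)&(C[...,2]<hi); p=C[m]
    print(lo,hi,len(p),cv2.minEnclosingCircle(p[:,:2].astype(np.float32)),np.median(p[:,2]))
```

```text
10.0 [494.3 -20.4 148. ] 69.98487179623315
76 86 1304 ((494.2230224609375, -18.538759231567383), 24.164907455444336) 80.59998736217818
104 118 420 ((494.6604919433594, -17.86050796508789), 11.677469253540039) 113.83606487006831
```

Emit:
arm_command([
  [[-4, -35, 0], 0, 70],
  [[-8, -80, 0], 0, 70],
  [[-12, -125, 0], 0, 70],
  [[-16, -170, -15], 0, 70],
  [[-20, -205, -40], 0, 70],
])

```text
t: 10.55
eef_pos: [472.7, -228.5, 105.0]
ee_rot: [0.993, 0.116, 0.001, 0.001]
contact_force: [0.7, -0.5, -0.7]
grip_width: 70.3
finger_force: 0.0
```

Emit:
arm_command([
  [[0, -10, -25], 0, 70],
  [[0, -16, -50], 0, 70],
  [[0, -16, -70], 0, 70],
  [[0, -16, -80], 0, 70],
  [[0, -16, -80], 0, 70],
])

```text
t: 11.05
eef_pos: [471.8, -240.9, 23.4]
ee_rot: [0.993, 0.117, -0.001, -0.001]
contact_force: [0.4, 0.6, 0.5]
grip_width: 70.1
finger_force: 0.0
```

Run:
```python
from h import *
s=bot.get_state();print(s['t'],np.round(s['eef_pos'],1),s['grip_width'])
im,d,info=snap('wrist','w6');C=cloud(d,info)
m=(np.hypot(C[...,0]-472.5,C[...,1]+241)<30)&(C[...,2]>9)&(C[...,2]<18); p=C[m]
print(len(p),cv2.minEnclosingCircle(p[:,:2].astype(np.float32)),np.median(p[:,2]))
```

```text
11.05 [ 471.8 -240.9   23.4] 70.08706593285508
1674 ((472.4189453125, -240.70989990234375), 21.20842170715332) 14.688762568359033
```

Emit:
arm_command([
  [[0, -1, -8], 0, 70],
  [[0, -1, -14], 0, 70],
  [[0, -1, -18], 0, 70],
  [[0, -1, -20], 0, 70],
  [[0, -1, -20], 0, 36],
])

```text
t: 11.6
eef_pos: [472.6, -242.5, 4.6]
ee_rot: [0.993, 0.117, -0.0, -0.0]
contact_force: [-0.1, 1.1, -0.0]
grip_width: 65.2
finger_force: 0.0
```

Emit:
arm_command([
  [[0, 0, 0], 0, 36],
  [[0, 0, 0], 0, 36],
  [[0, 0, 0], 0, 36],
  [[0, 0, 0], 0, 36],
  [[0, 0, 0], 0, 36],
])

```text
t: 12.1
eef_pos: [472.8, -242.6, 4.9]
ee_rot: [0.993, 0.117, 0.0, 0.0]
contact_force: [-0.0, -0.8, 2.4]
grip_width: 40.7
finger_force: 30.0
```

Emit:
arm_command([
  [[0, 0, 5], 0, 36],
  [[0, 0, 20], 0, 36],
  [[0, 0, 50], 0, 36],
  [[0, 0, 90], 0, 36],
  [[2, 0, 130], 0, 36],
])

```text
t: 12.6
eef_pos: [474.1, -242.3, 136.2]
ee_rot: [0.993, 0.117, -0.0, -0.0]
contact_force: [1.1, -0.5, -0.8]
grip_width: 40.6
finger_force: 30.0
```

Emit:
arm_command([
  [[4, 35, 3], 0, 36],
  [[8, 80, 5], 0, 36],
  [[11, 125, 5], 0, 36],
  [[14, 170, 5], 0, 36],
  [[18, 205, 5], 0, 36],
])

```text
t: 13.1
eef_pos: [492.4, -35.0, 140.3]
ee_rot: [0.993, 0.117, 0.0, -0.0]
contact_force: [0.6, -0.3, -0.2]
grip_width: 40.6
finger_force: 30.0
```

Emit:
arm_command([
  [[0, 10, 0], 0, 36],
  [[0, 17, -5], 0, 36],
  [[0, 17, -12], 0, 36],
  [[0, 17, -14], 0, 36],
  [[0, 17, -14], 0, 36],
])

```text
t: 13.6
eef_pos: [492.3, -21.8, 125.1]
ee_rot: [0.993, 0.116, -0.001, 0.0]
contact_force: [-0.2, 0.6, 0.3]
grip_width: 40.5
finger_force: 30.0
```

```bash
cat > fit.py <<'E'
import sys
from h import *
n,zt=sys.argv[1],float(sys.argv[2])
s=bot.get_state();e=s['eef_pos'];print(s['t'],np.round(e,1),s['contact_force'])
im,d,info=snap('wrist',n);C=cloud(d,info)
for lo,hi in [(76,86),(60,69)]:
    m=(np.hypot(C[...,0]-494.5,C[...,1]+18)<30)&(C[...,2]>lo)&(C[...,2]<hi); p=C[m]
    if len(p)>4: print('shaft',lo,hi,len(p),cv2.minEnclosingCircle(p[:,:2].astype(np.float32)),np.median(p[:,2]))
zt=e[2]+zt
m=(np.hypot(C[...,0]-e[0]-2,C[...,1]-e[1]-2)<25)&(abs(C[...,2]-zt)<3)
print('part z',np.median(C[m][:,2]))
p=C[m];print('enc',cv2.minEnclosingCircle(p[:,:2].astype(np.float32)))
cs,h=cv2.findContours(m.astype(np.uint8),cv2.RETR_CCOMP,cv2.CHAIN_APPROX_NONE)
for c in cs:
    if len(c)>40:
        q=cv2.fitEllipse(c);print(np.round(q[0]+q[1],1),px2w(info,*q[0],np.median(d[m])).round(2))
E
python3 fit.py w7 9.8
```

```text
13.6 [492.3 -21.8 125.1] [-0.19445271  0.61744877  0.28588763]
shaft 76 86 1183 ((494.1239013671875, -18.69305992126465), 24.313880920410156) 80.62236353313106
shaft 60 69 24 ((503.9981689453125, -17.96541976928711), 18.72673797607422) 67.58115400605863
part z 134.86524377501198
enc ((495.252685546875, -19.63327980041504), 24.523807525634766)
[251.5 231.7  58.1  66.1] [493.35 -19.84 134.9 ]
[251.4 232.3  36.   39.3] [492.94 -19.89 135.01]
```

Emit:
arm_command([
  [[1.6, 1.7, 0], 0, 36],
  [[1.6, 1.7, -5], 0, 36],
  [[1.6, 1.7, -10], 0, 36],
  [[1.6, 1.7, -15], 0, 36],
  [[1.6, 1.7, -16], 0, 36],
])

```text
t: 14.15
eef_pos: [493.9, -18.9, 109.0]
ee_rot: [0.993, 0.117, -0.001, -0.0]
contact_force: [-0.0, 0.7, -1.3]
grip_width: 40.8
finger_force: 30.0
```

```bash
python3 fit.py w8 9.8
```

```text
14.15 [493.9 -18.9 109. ] [-0.01400512  0.70121799 -1.3119139 ]
shaft 76 86 1053 ((494.24957275390625, -18.415613174438477), 24.258548736572266) 80.60041242605267
shaft 60 69 22 ((503.6095886230469, -15.249643325805664), 21.806068420410156) 67.9651968714299
part z 118.66061845899372
enc ((497.1427001953125, -16.479124069213867), 24.537235260009766)
[252.7 230.6  13.   14.6] [495.67 -17.55 118.22]
[251.5 231.6  58.2  66.1] [494.84 -16.93 118.39]
[251.5 232.2  36.   39.1] [494.44 -17.   118.49]
```

Emit:
arm_command([
  [[0, 0, -2], 0, 36],
  [[0, 0, -5], 0, 36],
  [[0, 0, -8], 0, 36],
  [[0, 0, -11], 0, 36],
  [[0, 0, -13], 0, 36],
])

```text
t: 14.7
eef_pos: [494.2, -18.8, 96.4]
ee_rot: [0.993, 0.117, -0.0, -0.0]
contact_force: [0.2, -0.9, -0.7]
grip_width: 40.7
finger_force: 30.0
```

Emit:
arm_command([
  [[0, 0, -1], 0, 36],
  [[0, 0, -2], 0, 36],
  [[0, 0, -3], 0, 36],
  [[0, 0, -4], 0, 36],
  [[0, 0, -5], 0, 36],
])

```text
t: 15.2
eef_pos: [494.4, -18.8, 91.7]
ee_rot: [0.993, 0.117, 0.0, -0.0]
contact_force: [0.8, 0.9, -1.0]
grip_width: 40.9
finger_force: 30.0
```

Emit:
arm_command([
  [[-0.3, -0.7, -1.5], 0, 36],
  [[-0.3, -0.7, -3], 0, 36],
  [[-0.3, -0.7, -4.5], 0, 36],
  [[-0.3, -0.7, -6], 0, 36],
  [[-0.3, -0.7, -7], 0, 36],
])

```text
t: 15.7
eef_pos: [494.1, -19.5, 84.6]
ee_rot: [0.993, 0.117, 0.0, -0.0]
contact_force: [0.8, 0.1, -0.5]
grip_width: 40.9
finger_force: 30.0
```

Emit:
arm_command([
  [[0, 0, -0.5], 0, 36],
  [[0, 0, -1], 0, 36],
  [[0, 0, -1.5], 0, 36],
  [[0, 0, -2], 0, 36],
  [[0, 0, -2], 0, 36],
])

```text
t: 16.2
eef_pos: [494.1, -19.5, 82.9]
ee_rot: [0.993, 0.117, 0.0, -0.0]
contact_force: [-1.3, 0.5, 4.1]
grip_width: 40.8
finger_force: 30.0
```

Emit:
arm_command([
  [[0, 0, -0.5], 0, 36],
  [[0, 0, -0.8], 0, 36],
  [[0, 0, -0.8], 0, 36],
  [[0, 0, 0], 0, 50],
  [[0, 0, 0], 0, 60],
])

```text
t: 16.7
eef_pos: [494.0, -19.5, 82.7]
ee_rot: [0.993, 0.117, -0.0, -0.0]
contact_force: [0.0, -0.9, 0.2]
grip_width: 53.6
finger_force: 0.0
```

Emit:
arm_command([
  [[0, 0, 0], 0, 60],
  [[0, 0, 10], 0, 60],
  [[0, 0, 30], 0, 60],
  [[0, 0, 55], 0, 60],
  [[0, 0, 65], 0, 60],
])

```text
t: 17.2
eef_pos: [495.0, -19.4, 150.3]
ee_rot: [0.993, 0.117, 0.001, 0.0]
contact_force: [0.2, -0.2, 0.2]
grip_width: 60.0
finger_force: 0.0
```

Run:
```python
from h import *
s=bot.get_state();print(s['t'],np.round(s['eef_pos'],1),s['grip_width'])
im,d,info=snap('wrist','w9');C=cloud(d,info)
for lo,hi in [(76,86),(89,97),(104,118)]:
    m=(np.hypot(C[...,0]-494.5,C[...,1]+18)<30)&(C[...,2]>lo)&(C[...,2]<hi); p=C[m]
    if len(p)>4:print(lo,hi,len(p),cv2.minEnclosingCircle(p[:,:2].astype(np.float32)),np.median(p[:,2]))
# collar yaw from w1
f=np.load('pics/w1.npz');C=cloud(f['d'],f)
m=(np.hypot(C[...,0]-558,C[...,1]+316)<30)&(C[...,2]>13)&(C[...,2]<20);p=C[m]
hull=cv2.convexHull(p[:,:2].astype(np.float32))[:,0]
print(len(p),cv2.minEnclosingCircle(hull))
for a in range(0,180,5):
    n=np.array([np.cos(np.deg2rad(a)),np.sin(np.deg2rad(a))]);q=hull@n;print(a,round(float(np.ptp(q)),1),end='; ')
```

```text
17.2 [495.  -19.4 150.3] 59.99799752656857
76 86 388 ((494.4060974121094, -18.431589126586914), 24.00778579711914) 80.76868031812663
89 97 1114 ((493.8570861816406, -18.010366439819336), 21.16510772705078) 92.67851652198435
104 118 414 ((494.80389404296875, -18.27923583984375), 11.634387016296387) 113.7092611763399
784 ((558.4573974609375, -315.2873229980469), 21.07411766052246)
0 41.6; 5 41.5; 10 41.0; 15 41.0; 20 41.5; 25 41.9; 30 42.0; 35 41.8; 40 41.5; 45 41.1; 50 40.4; 55 39.4; 60 38.2; 65 36.7; 70 34.9; 75 34.6; 80 36.1; 85 37.7; 90 39.0; 95 40.0; 100 40.8; 105 41.3; 110 41.7; 115 41.8; 120 41.9; 125 42.0; 130 41.9; 135 41.8; 140 41.5; 145 41.5; 150 41.2; 155 41.3; 160 41.1; 165 40.9; 170 41.1; 175 41.5;
```

Emit:
arm_command([
  [[8, -30, 0], -6, 60],
  [[18, -75, 0], -12, 60],
  [[28, -120, 0], -18, 60],
  [[38, -165, 0], -24, 60],
  [[48, -210, 0], -30, 60],
])

```text
t: 17.75
eef_pos: [541.9, -231.4, 147.2]
ee_rot: [0.989, -0.146, -0.0, 0.0]
contact_force: [0.8, -0.5, -0.5]
grip_width: 60.1
finger_force: 0.0
```

Emit:
arm_command([
  [[8, -40, -20], 0, 60],
  [[15, -80, -50], 0, 60],
  [[15, -87, -80], 0, 60],
  [[15, -87, -100], 0, 60],
  [[15, -87, -100], 0, 60],
])

```text
t: 18.25
eef_pos: [554.8, -315.9, 44.1]
ee_rot: [0.989, -0.145, -0.003, -0.001]
contact_force: [-0.5, 0.6, 0.1]
grip_width: 60.2
finger_force: 0.0
```

Run:
```python
from h import *
s=bot.get_state();print(s['t'],np.round(s['eef_pos'],1),s['ee_rot'],2*np.degrees(np.arctan2(s['ee_rot'][1],s['ee_rot'][0])),s['qpos'])
im,d,info=snap('wrist','w10');C=cloud(d,info)
hsv=cv2.cvtColor(im,cv2.COLOR_RGB2HSV)
m=(np.hypot(C[...,0]-558,C[...,1]+316)<30)&(C[...,2]>14)&(C[...,2]<20);p=C[m]
hull=cv2.convexHull(p[:,:2].astype(np.float32))[:,0]
print(len(p),cv2.minEnclosingCircle(hull),np.median(p[:,2]))
best=[(float(np.ptp(hull@np.array([np.cos(np.deg2rad(a)),np.sin(np.deg2rad(a))]))),a) for a in range(0,180,1)]
print(sorted(best)[:6])
f=np.load('pics/w9.npz');C=cloud(f['d'],f);hsv=cv2.cvtColor(f['im'],cv2.COLOR_RGB2HSV)
m=(np.hypot(C[...,0]-494.8,C[...,1]+18.2)<13.5)&(C[...,2]>98)&(C[...,2]<109)&(hsv[...,1]>90)
for q,zz in zip(C[m],hsv[m]): print(q.round(1),zz,end=' ')
v,u=np.where(np.hypot(C[...,0]-494.8,C[...,1]+18.2)<15)
cr=f['im'][v.min()-12:v.max()+12,u.min()-12:u.max()+12,::-1];a=cv2.resize(cr,(400,int(400*cr.shape[0]/cr.shape[1])),interpolation=cv2.INTER_CUBIC)
b=cv2.resize(im[150:300,150:350,::-1],(400,300));h=max(a.shape[0],300);o=np.zeros((h,800,3),np.uint8);o[:a.shape[0],:400]=a;o[:300,400:]=b
cv2.imwrite('pics/v2.png',o)
```

```text
18.25 [ 554.8 -315.9   44.1] [ 9.89476202e-01 -1.44668284e-01 -2.69439298e-03 -8.20951918e-04] -16.63620796545126 [ 0.46479811  0.54626448 -0.06371123  1.80599529  0.04604434  0.79639786
 -1.48320975]
1347 ((558.767578125, -315.3636169433594), 21.026124954223633) 16.727977195843522
[(33.48707477609102, 72), (33.577799788089735, 73), (33.644638656233596, 71), (33.80406825446161, 74), (33.93983110165786, 70), (34.05562828408094, 75)]
[505.5 -13.   98.8] [ 19 126 111] [505.7 -13.9  99.1] [ 18 110 135] [503.9 -10.7  98.3] [ 18 120 108] [504.3 -11.5  99.3] [ 19 138 107] [504.7 -12.3  99.9] [ 18 141 112] [505.4 -13.1 101.9] [ 19 146 122] [505.5 -13.9 101.6] [ 18 134 143] [503.7 -10.8 101.2] [ 18 139 119] [504.2 -11.6 102.3] [ 19 147 134] [504.8 -12.4 103.6] [ 19 143 152] [505.2 -13.1 104.7] [ 19 143 169] [505.5 -13.9 105. ] [ 19 143 182] [505.6 -14.8 104.6] [ 18 114 181] [503.6 -10.9 104. ] [ 19 142 151] [504.1 -11.7 105.3] [ 19 143 176] [504.3 -12.5 105.2] [ 19 142 198] [504.6 -13.3 105.4] [ 19 139 213] [504.5 -14.2 104.5] [ 20 138 220] [504.8 -15.  104.6] [ 19 127 205] [503.  -10.2 105.6] [ 17 103 153] [503. -11. 105.] [ 19 143 171] [503.5 -11.8 105.9] [ 20 142 190] [503.3 -12.7 104.8] [ 20 136 204] [503.4 -13.6 104.3] [ 19 133 214] [503.7 -14.4 104.7] [ 19 130 221] [504.2 -15.1 105.7] [ 19 119 210] [501.8 -10.4 104.3] [ 18 101 147] [502.  -11.3 104.4] [ 19 131 161] [502.4 -12.1 105. ] [ 19 126 168] [502.5 -12.9 104.8] [ 18 115 173] [502.9 -13.7 105.7] [ 18 104 176] [502.9 -14.6 104.9] [ 18  99 185] [501.2 -11.5 104.5] [ 17  91 145]
```

View pics/v2.png

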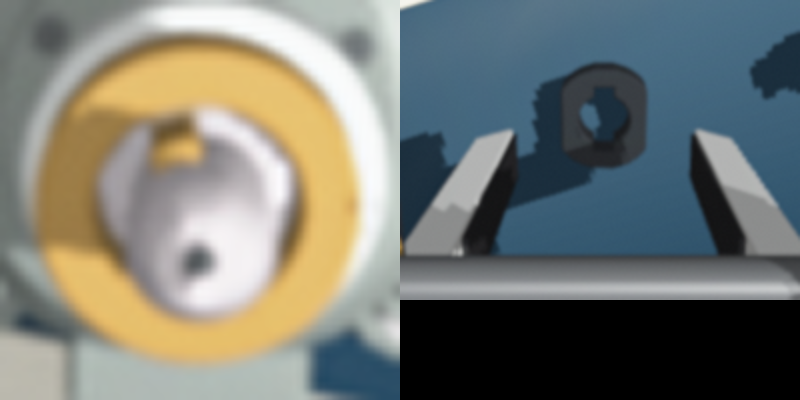

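Emit:
arm_command([
  [[0, 0, -10], 0, 60],
  [[0, 0, -25], 0, 60],
  [[0, 0, -35], 0, 60],
  [[0, 0, -40], 0, 60],
  [[0, 0, -40], 0, 60],
])

```text
t: 18.8
eef_pos: [556.6, -316.2, 6.9]
ee_rot: [0.99, -0.144, -0.001, -0.0]
contact_force: [0.2, 0.4, 0.4]
grip_width: 60.0
finger_force: 0.0
```

Emit:
arm_command([
  [[0, 0, -2], 0, 60],
  [[0, 0, -2.5], 0, 30],
  [[0, 0, -2.5], 0, 30],
  [[0, 0, -2.5], 0, 30],
  [[0, 0, -2.5], 0, 30],
])

```text
t: 19.3
eef_pos: [557.2, -316.6, 5.5]
ee_rot: [0.99, -0.144, 0.0, 0.0]
contact_force: [0.1, -0.3, 2.0]
grip_width: 33.5
finger_force: 30.0
```

Emit:
arm_command([
  [[0, 0, 0], 0, 30],
  [[0, 0, 0], 0, 30],
  [[0, 0, 0], 0, 30],
  [[0, 0, 0], 0, 30],
  [[0, 0, 3], 0, 30],
])

```text
t: 19.8
eef_pos: [556.7, -316.3, 7.9]
ee_rot: [0.99, -0.144, -0.0, -0.0]
contact_force: [0.3, 0.2, -1.6]
grip_width: 33.7
finger_force: 30.0
```

Emit:
arm_command([
  [[0, 0, 20], 0, 30],
  [[0, 0, 50], 0, 30],
  [[0, 0, 90], 0, 30],
  [[-5, 20, 130], 5, 30],
  [[-10, 50, 140], 10, 30],
])

```text
t: 20.3
eef_pos: [548.3, -268.3, 152.5]
ee_rot: [0.998, -0.057, 0.003, 0.001]
contact_force: [0.7, -0.1, -0.7]
grip_width: 33.8
finger_force: 30.0
```

Emit:
arm_command([
  [[-8, 40, 0], 6, 30],
  [[-18, 85, 0], 12, 30],
  [[-28, 130, 0], 18, 30],
  [[-38, 175, 0], 24, 30],
  [[-48, 215, 0], 28, 30],
])

```text
t: 20.8
eef_pos: [498.2, -49.5, 148.4]
ee_rot: [0.982, 0.188, 0.0, 0.0]
contact_force: [1.8, 0.6, -1.4]
grip_width: 33.8
finger_force: 30.0
```

Emit:
arm_command([
  [[-3, 20, -6], 4, 30],
  [[-5.5, 32, -14], 8.6, 30],
  [[-5.5, 32, -20], 8.6, 30],
  [[-5.5, 32, -22], 8.6, 30],
  [[-5.5, 32, -22], 8.6, 30],
])

```text
t: 21.3
eef_pos: [493.5, -20.7, 125.9]
ee_rot: [0.966, 0.257, -0.0, -0.0]
contact_force: [-0.6, 0.1, -1.3]
grip_width: 33.7
finger_force: 30.0
```

```bash
python3 fit.py w11 11.3
python3 - <<'E'
from h import *
s=bot.get_state();print(2*np.degrees(np.arctan2(s['ee_rot'][1],s['ee_rot'][0])),s['moment'])
f=np.load('pics/w11.npz')
cv2.imwrite('pics/w11c.png',cv2.resize(f['im'][140:300,150:350,::-1],None,fx=3.5,fy=3.5))
E
```

```text
21.3 [493.5 -20.7 125.9] [-0.57474028  0.11943142 -1.3230594 ]
shaft 76 86 415 ((494.5191345214844, -18.486949920654297), 24.001707077026367) 80.76021725231298
shaft 60 69 8 ((511.22564697265625, -9.52568244934082), 14.156654357910156) 68.26321997582545
part z 137.101772711599
enc ((498.134033203125, -17.14599609375), 24.113325119018555)
[251.8 229.5  59.1  61.9] [496.53 -17.65 137.22]
[251.5 230.4  29.3  35.8] [495.94 -17.77 137.36]
29.822450846874155 [-0.01506489 -0.06345529  0.01171967]
```

View pics/w11c.png

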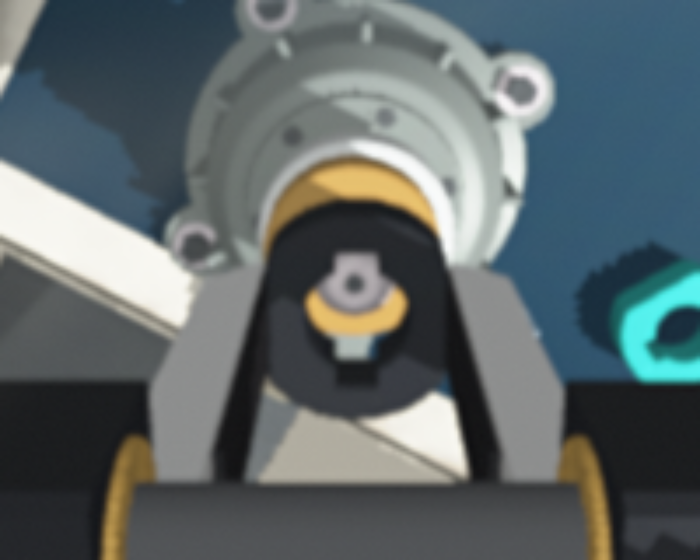

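Emit:
arm_command([
  [[-1.1, -0.4, -2], 0, 30],
  [[-1.1, -0.4, -4], 0, 30],
  [[-1.1, -0.4, -5.5], 0, 30],
  [[-1.1, -0.4, -5.5], 0, 30],
  [[-1.1, -0.4, -5.5], 0, 30],
])

```text
t: 21.85
eef_pos: [492.4, -19.9, 120.7]
ee_rot: [0.966, 0.259, -0.0, -0.0]
contact_force: [-0.5, -0.4, -1.3]
grip_width: 33.5
finger_force: 30.0
```

```bash
python3 fit.py w12 11.3
python3 - <<'E'
from h import *
f=np.load('pics/w12.npz');C=cloud(f['d'],f)
m=(np.hypot(C[...,0]-494.8,C[...,1]+18.2)<14)&(C[...,2]>113)&(C[...,2]<119.5);v,u=np.where(m);p=C[m]
print(len(p),u.min(),u.max(),v.min(),v.max(),p.mean(0))
cv2.imwrite('pics/w12c.png',cv2.resize(f['im'][195:265,210:300,::-1],None,fx=7,fy=7,interpolation=cv2.INTER_CUBIC))
E
```

```text
21.85 [492.4 -19.9 120.7] [-0.48954787 -0.36769072 -1.29812029]
shaft 76 86 432 ((494.4859313964844, -18.472240447998047), 23.98313331604004) 80.74813373402
shaft 60 69 13 ((505.26031494140625, -11.468852996826172), 20.073396682739258) 68.25305199989621
part z 132.025657887158
enc ((496.7804870605469, -16.549203872680664), 24.18536949157715)
[251.8 229.4  59.3  61.8] [495.47 -16.85 132.09]
[251.5 230.4  29.4  35.9] [494.82 -17.01 132.25]
293 239 265 213 242 [494.23985024 -17.9439124  115.39188357]
```

View pics/w12c.png

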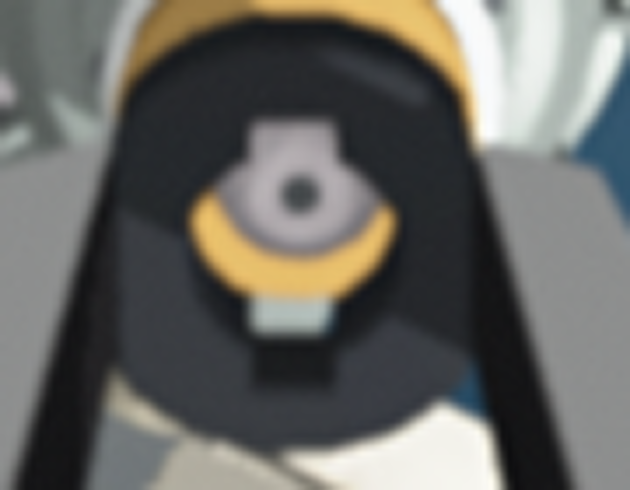

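Run:
```python
from h import *
f=np.load('pics/w12.npz');R=f['R'];t=f['t'];cam=-R.T@t
def atz(u,v,z):
    r=px2w(f,u,v,1.)-cam; return cam+r*(z-cam[2])/r[2]
print(cam,atz(252.4,222.4,115.7),atz(251.5,230.4,132.2))
s=bot.get_state();print(s['eef_pos'],bot.camera_info('wrist')['t']-t)
```

```text
[553.68350874  16.9060517  300.77167288] [494.66713306 -17.85651991 115.7       ] [494.8174811  -17.03152798 132.2       ]
[492.48729689 -19.91128012 120.81543595] [-0.02297872  0.02979569  0.00904668]
```

Emit:
arm_command([
  [[-0.2, -0.9, -0.5], 0, 30],
  [[-0.2, -0.9, -1.5], 0, 30],
  [[-0.2, -0.9, -2.5], 0, 30],
  [[-0.2, -0.9, -3.5], 0, 30],
  [[-0.2, -0.9, -4.5], 0, 30],
])

```text
t: 22.4
eef_pos: [492.3, -20.8, 116.2]
ee_rot: [0.966, 0.259, 0.0, -0.0]
contact_force: [-0.5, 0.3, -1.1]
grip_width: 33.5
finger_force: 30.0
```

Emit:
arm_command([
  [[0, 0, -0.6], 0, 30],
  [[0, 0, -1.2], 0, 30],
  [[0, 0, -1.5], 0, 30],
  [[0, 0, -1.5], 0, 30],
  [[0, 0, -1.5], 0, 30],
])

```text
t: 22.9
eef_pos: [492.3, -20.8, 114.8]
ee_rot: [0.966, 0.259, 0.0, -0.0]
contact_force: [-0.5, -0.3, -1.4]
grip_width: 33.5
finger_force: 30.0
```

Emit:
arm_command([
  [[0, 0, -1.5], 0, 30],
  [[0, 0, -3], 0, 30],
  [[0, 0, -4.5], 0, 30],
  [[0, 0, -6], 0, 30],
  [[0, 0, -6], 0, 30],
])

```text
t: 23.4
eef_pos: [492.1, -20.8, 108.5]
ee_rot: [0.966, 0.259, -0.0, -0.0]
contact_force: [-0.1, 0.3, -0.8]
grip_width: 33.7
finger_force: 30.0
```

Emit:
arm_command([
  [[0, 0, -0.6], 0, 30],
  [[0, 0, -1.2], 0, 30],
  [[0, 0, -1.8], 0, 30],
  [[0, 0, -2.4], 0, 30],
  [[0, 0, -3], 0, 30],
])

```text
t: 23.9
eef_pos: [492.3, -20.8, 105.7]
ee_rot: [0.966, 0.259, 0.0, -0.0]
contact_force: [0.3, -0.1, -0.5]
grip_width: 33.7
finger_force: 30.0
```

Emit:
arm_command([
  [[0, 0, -0.5], 0, 30],
  [[0, 0, -1], 0, 30],
  [[0, 0, -1.5], 0, 30],
  [[0, 0, -2], 0, 30],
  [[0, 0, -2], 0, 30],
])

```text
t: 24.4
eef_pos: [492.2, -20.8, 103.7]
ee_rot: [0.966, 0.259, -0.0, -0.0]
contact_force: [0.4, 0.2, -0.7]
grip_width: 33.5
finger_force: 30.0
```

Keyways match: 3 mm past the key tops without force. Continue down.

Emit:
arm_command([
  [[0, 0, -1.2], 0, 30],
  [[0, 0, -2.4], 0, 30],
  [[0, 0, -3.6], 0, 30],
  [[0, 0, -4.8], 0, 30],
  [[0, 0, -5.5], 0, 30],
])

```text
t: 24.9
eef_pos: [492.2, -20.8, 98.1]
ee_rot: [0.966, 0.259, -0.0, -0.0]
contact_force: [-0.6, 0.3, -0.8]
grip_width: 33.8
finger_force: 30.0
```

Emit:
arm_command([
  [[0, 0, -0.6], 0, 30],
  [[0, 0, -1.2], 0, 30],
  [[0, 0, -1.8], 0, 30],
  [[0, 0, -2.2], 0, 30],
  [[0, 0, -2.2], 0, 30],
])

```text
t: 25.4
eef_pos: [492.2, -20.8, 96.0]
ee_rot: [0.966, 0.259, -0.0, -0.0]
contact_force: [-0.0, -0.3, -1.4]
grip_width: 33.8
finger_force: 30.0
```

Emit:
arm_command([
  [[0, 0, -0.4], 0, 30],
  [[0, 0, -0.8], 0, 30],
  [[0, 0, -1.2], 0, 30],
  [[0, 0, -1.2], 0, 30],
  [[0, 0, -1.2], 0, 30],
])

```text
t: 25.9
eef_pos: [492.3, -20.8, 95.0]
ee_rot: [0.966, 0.259, 0.0, 0.0]
contact_force: [-0.8, -0.2, 3.8]
grip_width: 33.8
finger_force: 30.0
```

Emit:
arm_command([
  [[0, 0, -0.4], 0, 30],
  [[0, 0, -0.7], 0, 30],
  [[0, 0, -0.7], 0, 30],
  [[0, 0, -0.7], 0, 30],
  [[0, 0, -0.7], 0, 30],
])

```text
t: 26.4
eef_pos: [492.3, -20.8, 94.2]
ee_rot: [0.966, 0.259, 0.0, -0.0]
contact_force: [-1.3, -0.5, 5.2]
grip_width: 33.3
finger_force: 30.0
```

Emit:
arm_command([
  [[0, 0, 0.6], 0, 30],
  [[0, 0, 0.6], 0, 30],
  [[0, 0, 0.6], 0, 45],
  [[0, 0, 0.6], 0, 58],
  [[0, 0, 0.6], 0, 58],
])

```text
t: 26.9
eef_pos: [492.1, -20.8, 94.6]
ee_rot: [0.966, 0.259, -0.0, -0.0]
contact_force: [-0.5, 0.1, 1.5]
grip_width: 53.9
finger_force: 0.0
```

Emit:
arm_command([
  [[0, 0, 2], 0, 58],
  [[0, 0, 15], 0, 58],
  [[0, 0, 40], 0, 58],
  [[0, 0, 65], 0, 58],
  [[0, 0, 70], 0, 58],
])

```text
t: 27.4
eef_pos: [493.7, -20.7, 168.2]
ee_rot: [0.966, 0.259, 0.002, 0.001]
contact_force: [1.1, -0.3, -1.4]
grip_width: 58.2
finger_force: 0.0
```

Run:
```python
from h import *
im,d,info=snap('wrist','w13');C=cloud(d,info)
for lo,hi in [(76,84),(89,97),(103,111),(112,120)]:
    m=(np.hypot(C[...,0]-494.7,C[...,1]+18)<30)&(C[...,2]>lo)&(C[...,2]<hi); p=C[m]
    if len(p)>4:print(lo,hi,len(p),cv2.minEnclosingCircle(p[:,:2].astype(np.float32)),np.median(p[:,2]))
cv2.imwrite('pics/w13c.png',cv2.resize(im[100:300,150:350,::-1],None,fx=3,fy=3))
```

```text
76 84 292 ((494.4986267089844, -18.296524047851562), 23.962886810302734) 80.65773755050091
89 97 172 ((494.0404052734375, -17.721614837646484), 21.0111083984375) 92.59702543504453
103 111 1089 ((493.79925537109375, -18.350921630859375), 20.99463653564453) 106.70776454253131
112 120 265 ((494.9881286621094, -17.726551055908203), 8.768681526184082) 114.80145398392887
```

View pics/w13c.png

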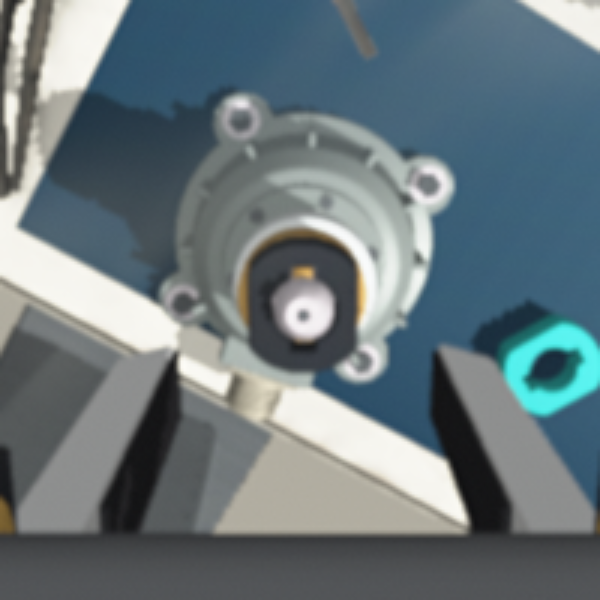

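The stack is concentric: the collar is at crop (303,300), its keyway shows the brass key at (303,272), and its top measures 106.7 − 2.6 ≈ 104 mm, which is fully seated.

```bash
python3 -c "
from bench import bot
print(bot.finish_job())"
```

```text
the job is handed in; nothing more can be done
None
```

The job is handed in at about 27 s: the aluminium spacer, brass spacer and keyed collar are all on the shaft, centred and fully seated by my last camera measurement. The robot is clear, and the simulator gave no verdict. On the first pickup the fingers briefly hit the bench at about 86 N, under the 120 N wrist limit. I found the key angle with the camera, so the collar dropped straight over the keys without any feeling to and fro.

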